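Switch the selector valve to the labelled port and prime the pump

ROBOT

A 6-joint arm with a two-finger parallel gripper is mounted at the origin on the work surface. World frame = base frame: x ahead of the robot, y to its left, z up, the work surface at z = 0. Lengths are in m, angles in degrees, forces in N, time in s.
With the tool pointing down it reaches from about 0.25 to 0.725 m from the base axis. Payload 9.7 kg.
Tool frame: the origin (TCP) lies at the centre of the arm's flange, where the gripper is bolted on; the fingertips stand bot.tips_ahead ahead of it and the grasp point (between the pads) lies 155 mm ahead of it (bot.tips_ahead is the distance from the TCP to the fingertips, in m); z points along the fingers, y is the line along which they close (so a half turn about z gives the same grasp; the last joint's range is limited). The gripper opens to 85 mm and grips with 20 to 120 N. Pads are 22 mm wide; open, the fingers measure 114 mm over their backs; the gripper's body (76 mm by 85 mm) begins 54 mm behind the grasp point. The pads swing forward as they close: fully open they stand 13 mm farther back than shut.
Start: joints at [72.995, 4.979, 10.078, 95.1, 0, 90], TCP at [0.161, 0.526, 0.405] pointing down, gripper open.
Joint ranges: [-179.16, 179.16], [-48.56, 103.87], [-65.8, 70.77], [-126.05, 130.52], [-82.76, 87.17], [-180, 180]. Speed limits (degrees/s): [127.2, 127.2, 147.25, 180, 180, 180].

INTERFACE

Orientations are given as [roll, pitch, yaw] about the fixed x, y, z axes, in that order (R = Rz(yaw) Ry(pitch) Rx(roll)).
In Python, from workcell import bot gives the robot as it stands.
- The arm moves only by the tool drive_tool, never from a script. Its argument "plan" is a list of rows, each an object of numbers: "dx", "dy", "dz": the shift along the tool's x, y, z in m; "roll": the turn about the tool's z in rad; "hand": the finger opening in m, from 0 to 0.0854. In form: [{"dx": .., "dy": .., "dz": .., "roll": .., "hand": ..}, ...]. A call has 1 to 20 rows; each row is the pose to reach, as a shift and turn from the pose commanded when the call began, along the tool's axes at that moment; what a row does not reach only later rows make up. A row lasts 1/12 s, in which the tool goes at most 41.7 mm and 7.16 degrees, less where a joint would pass 70% of its speed; a pose out of reach is approached as far as the arm can. A call with a gripper value outside its range is refused whole. The fingers move at their own pace and stop on an object; "force" is the grip in N (left out, the last holds). Time passes only in rows, so rows that repeat a pose let the fingers close. It gives the time, the measured TCP pose, the force and the opening at its end, in the units of the state.
- bot.get_obs(): the state, without advancing time (a new reading comes with each control period).
- bot.camera(name): name is "scene" or "top" or "wrist"; returns a dict with "frame" (384x512x3 uint8, red, green, blue), "z_map" (384x512 float32, m along the optical axis (not along the pixel's ray), 0 where there is no reading), "mtx" (3x3 intrinsics, pixels), "R" (3x3) and "t" (3): a world point X has camera coordinates R X + t. Camera axes: x right, y down, z forward; pixel columns grow to the right and rows downward; lengths in m; the calibration is good to about 2 mm. A picture is of the moment at which its call begins.
- bot.job_done(): hands the job in, once; it reports no verdict.
The state is a dict: "time": time; "q": joint angles; "qd": joint speeds; "joint_efforts": joint torques, N m; "ee_pos": TCP position; "tcp_rot": TCP orientation; "wrist_force": force on the tool from outside, world axes, zero at the start; "torque": the same for the moment, N m; "opening": finger opening in m.
Only numpy, scipy, OpenCV 4.12 (cv2) and the standard library are available. Lean on these libraries where they do the work, as an engineer would, in place of code of your own. Each camera call takes 0.05 s, during which the arm holds its last target. There are 200 camera calls.

TASK

Push the tab of the round selector valve with a fingertip until it points straight at the labelled port (the tall fitting on the square plate), then press the broad prime button on the keypad fully down once the valve is set, and let go. Only push the tab from one side, do not pinch it; leave the small stop button alone and do not knock or pick up any of the loose glassware and other things around.

Things in the scene. Friction and masses are not known exactly. Their poses are not given: they have to be found in the camera images.
- valve: Fixed round valve housing, 250 mm diameter, flat deck 60 mm above the table. Origin: centre of its underside, on the selector's vertical axis. A hub 64 mm across (top 97 mm above the table) carries the tab. Six ports stand on a circle of 100 mm radius, 60, 105 and 150 degrees either side of the valve's -x: the labelled one and five plugs (20 mm across, 10 mm high). Rest of the deck bare.
- rotor (a joint): Angle of the selector (rad). At 0 the tab points along the valve's own -x; positive is counter-clockwise seen from above: it points along (-cos q, -sin q) in the valve frame. Turns from -2.85 to 2.85, not through the valve's +x; starts between -0.5 and 0.5. No clicks: stiff by friction (about 0.12 N m, some 2 N at the tab), stays where it is left.
- aim (a point): The spot the tab points at: on the tab's centre line, 100 mm from the selector's axis (20 mm beyond the tab's end), turning with it.
- tab_end (a point): Middle of the top edge of the tab's outer end, 80 mm from the selector's axis, 100 mm above the table. The tab is an upright radial steel fin on the hub, folded from two 5 mm plates, 15 mm thick over both, from 26 to 80 mm from the axis and from 68 to 100 mm above the table. Its flat sides take the push; pressing both sides at once counts as pinching.
- label_port: The labelled port, fixed to the deck: a blank square white label plate 32 x 32 x 3 mm with an upright steel fitting 16 to 20 mm in diameter, 30 mm high in all. Origin: centre of its underside, on the deck 60 mm above the table, 100 mm from the selector's axis. At any one of the six places.
- prime (a joint): Travel of the broad prime button (m): 0 up, 0.006 fully down, which takes 5 N; springs back.
- prime_top (a point): Centre of the top of the broad prime button, black, 36 mm diameter, on the keypad (a fixed white box 120 x 150 mm, 40 mm high). Its top is 62 mm above the table when up, 56 mm when fully down; its fixed 52 mm collar reaches 52 mm. Pressed straight down. z up; axes as the keypad's.
- stop (a joint): Travel of the small stop button (m): 0 up, 0.006 down. To be left alone.
- stop_top (a point): Centre of the top of the small stop button, black, 18 mm diameter, 80 mm from the prime button on the same keypad.
- vial: Loose amber vial, 20 mm diameter, 34 mm high, standing on the keypad near a far corner, at least 45 mm from the centre of the prime button. Origin: centre of its underside.
- cap: Loose blue bottle cap, 52 mm diameter, 24 mm high, on the table on the near side of the valve. Origin: centre of its underside.
- jar: Loose amber jar, 44 mm diameter, 65 mm high, on the table beyond the valve. Origin: centre of its underside.
- wrench: Loose steel wrench, 110 mm long, lying flat on the table just beyond the keypad. Origin: under its middle.
- beaker: Loose glass beaker, 70 mm diameter, 85 mm high, on the table on the near side of the keypad, at least 90 mm from the prime button's centre. Origin: centre of its underside.
- tin: Loose aluminium tin, 34 mm diameter, 24 mm high, on the table between the valve and the keypad. Origin: centre of its underside.
Not all that is in view belongs to the job. What is shaped like the part that bears prime but red is not meant.

How it is judged:
By the outcome, as a careful person would: the job done as asked, in the order asked, and still so for the second after the job is handed in, with the robot touching nothing.
It also fails if it takes over 56 s, if anything falls off the work surface, if the arm or the gripper's body presses on something with over 40 N, if the wrist force passes 120 N, or if a joint passes its speed limit or range.

## Working session

There is one attempt and no reset: what is moved stays moved. The work goes in short steps, Python scripts to look and compute and a tool call to move; the robot and the scene stay as the last step left them, time stands still between calls to the robot, and variables do not carry over. Pictures are saved under pics/ and viewed, on a budget of 10 in all, crops included, one or two more only if the job needs it, and the job is handed in when it is done.

Besides the shell and the picture viewer there is one more tool, called after ">>>" as a command line: name --argument value ..., lists and objects as JSON in quotes. drive_tool: Moves the arm, as the interface text tells. Its arguments: {"type":"object","properties":{"plan":{"type":"array","items":{"type":"object","properties":{"dx":{"type":"number"},"dy":{"type":"number"},"dz":{"type":"number"},"roll":{"type":"number"},"hand":{"type":"number"}}}},"force":{"type":"number"}},"required":["plan"]}

```bash
mkdir -p pics
cat > h.py <<'E'
import numpy as np, cv2
from workcell import bot
def cloud(c):
    z=c["z_map"].astype(float); v,u=np.indices(z.shape); K=c["mtx"]
    P=np.stack([(u-K[0,2])/K[0,0]*z,(v-K[1,2])/K[1,1]*z,z],-1)
    W=(P-c["t"])@c["R"]; W[z==0]=np.nan; return W
def ray(c,u,v,h):
    d=c["R"].T@np.linalg.solve(c["mtx"],[u,v,1.]); o=-c["R"].T@c["t"]
    return o+d*(h-o[2])/d[2]
E
python3 - <<'E'
from h import *
o=bot.get_obs(); print(o, bot.tips_ahead)
for n in("scene","top"):
    c=bot.camera(n); cv2.imwrite(f"pics/{n}0.png",c["frame"][:,:,::-1]); np.savez(f"{n}0.npz",**c); print(n,-c["R"].T@c["t"],c["mtx"][0,0])
E
```

```text
{'time': 0.0, 'q': array([7.29936948e+01, 5.01003694e+00, 1.00327966e+01, 9.51014120e+01,
       4.72039585e-05, 8.99992483e+01]), 'qd': array([-0.03725248, -0.08558796, -0.01766365,  0.05089428,  0.0689616 ,
        0.03240106]), 'joint_efforts': array([-1.12399139e-03, -5.20392931e+01,  4.64800429e+01,  1.64735690e-02,
       -1.38005812e-04,  2.61610791e-05]), 'ee_pos': array([0.16085736, 0.52593403, 0.40397828]), 'tcp_rot': array([-1.79921348e+02, -4.82357650e-05,  1.62994446e+02]), 'wrist_force': array([-0.03343864,  0.28489408, -0.03258878]), 'torque': array([-0.00020929,  0.04406622,  0.02366361]), 'opening': 0.08562249373915772} 0.1734
scene [1.04096344 0.22070892 0.66577445] 407.56775230707945
top [ 0.34906664 -0.0393622   0.87705218] 370.11668543512224
```

View pics/top0.png

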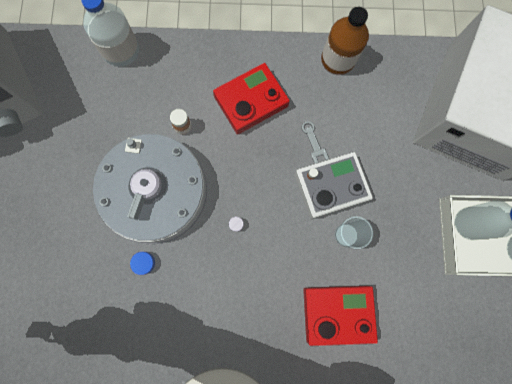

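View pics/scene0.png

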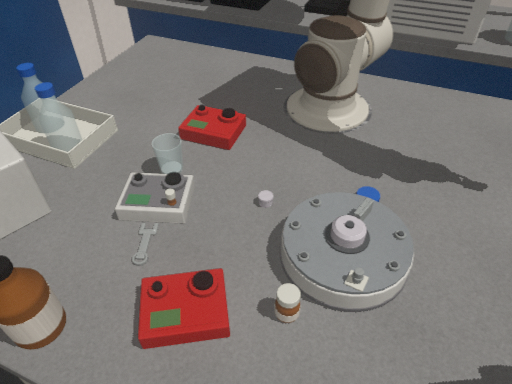

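The top view shows the valve at (148,188), with its tab pointing down and left to (135,212) and the label port at (133,146). The white keypad has prime at (325,198), stop at (357,187) and the vial at (313,172). The beaker is at (355,232). The scene view agrees with this.

Run:
```python
from h import *
from scipy import ndimage as nd
for n in("top","scene"):
    c=dict(np.load(f"{n}0.npz")); W=cloud(c); z=W[...,2]; print(n)
    for nm,(lo,hi) in dict(deck=(.054,.0645),mid=(.0655,.075),fit=(.08,.092),hub=(.0935,.0985),tab=(.0985,.104),prime=(.059,.065),kp=(.037,.043)).items():
        m=(z>lo)&(z<hi)&(W[...,0]>.05)&(W[...,0]<.75)&(abs(W[...,1])<.5)
        l,k=nd.label(m,np.ones((3,3)))
        for i in range(1,k+1):
            p=W[l==i]; 
            if len(p)<6: continue
            r,(rw),ra=cv2.minAreaRect(p[:,:2].astype(np.float32)*1000)
            print(nm,len(p),p.mean(0).round(4),"rect",np.round(r,1),np.round(rw,1),round(ra,1))
c=dict(np.load("top0.npz"))
cr=c["frame"][120:255,80:400,::-1]; 
a=cv2.resize(cr[:, :135],None,fx=4,fy=4,interpolation=cv2.INTER_CUBIC)
cv2.imwrite("pics/valve.png",a)
```

```text
top
deck 80 [0.7027 0.4769 0.0593] rect [711.1 476.4] [31.3 74.9] 85.9
deck 43 [ 0.7426 -0.0977  0.0599] rect [742.2 -98.1] [17.2 15.4] 89.9
deck 109 [ 0.6709 -0.4748  0.0591] rect [ 686.7 -474.9] [124.   44.5] 1.7
deck 192 [ 0.7025 -0.0296  0.0611] rect [701.6 -27.8] [39.1 40.8] 6.7
deck 7 [0.6881 0.1131 0.0638] rect [688.4 113.6] [7.7 7. ] 4.0
deck 43 [0.6627 0.1101 0.0599] rect [663.4 112.9] [15.1 38.5] 27.9
deck 8 [0.6693 0.1309 0.064 ] rect [669.5 131.3] [ 3.3 11.8] 16.7
deck 39 [0.639  0.4859 0.06  ] rect [639. 486.] [ 8.8 31.2] 42.2
deck 7580 [0.5083 0.1768 0.0605] rect [511.7 178.1] [242.2 242.3] 10.9
deck 57 [ 0.5193 -0.294   0.0602] rect [ 521.8 -294.9] [19.8 22.1] 49.0
deck 195 [ 0.4936 -0.2183  0.0614] rect [ 493.9 -218.4] [33.4 38. ] 44.5
deck 60 [ 0.4208 -0.3009  0.0595] rect [ 419.3 -296.8] [59.6 28.8] 15.8
deck 9 [ 0.3996 -0.2532  0.0612] rect [ 399.2 -253.3] [19.8  1.9] 31.6
deck 248 [ 0.2111 -0.2175  0.0612] rect [ 209.9 -217.4] [34.4 37. ] 46.7
deck 64 [ 0.2151 -0.2978  0.0612] rect [ 214.8 -297.9] [16.3 17. ] 89.8
mid 155 [0.68   0.4803 0.0703] rect [688.2 478.4] 
[... 9024 characters left out ...]
4  8.7] 67.8
kp 1063 [ 0.2535 -0.2513  0.0395] rect [ 239.9 -252.3] [120.9 149.7] 2.8
kp 43 [0.0664 0.0339 0.04  ] rect [66.8 34.2] [10.6 52.5] 26.3
kp 15 [ 0.3929 -0.296   0.0409] rect [ 392.3 -295.8] [ 5.  19.5] 31.5
kp 53 [ 0.4367 -0.2646  0.0398] rect [ 434.1 -269. ] [26.5 60.5] 30.8
kp 1803 [ 0.5456 -0.2432  0.0397] rect [ 533.  -244.1] [121.2 148.7] 18.9
kp 105 [ 0.6966 -0.4701  0.0399] rect [ 695.  -469.3] [ 7. 99.] 68.5
kp 8 [0.5931 0.0851 0.0396] rect [592.9  84.9] [17.1  0.8] 37.4
kp 219 [0.6213 0.1979 0.04  ] rect [608.4 201.9] [ 57.1 208.8] 12.7
kp 1620 [ 0.7245 -0.0377  0.0399] rect [741.7 -50. ] [105.8 148. ] 31.7
kp 78 [0.6905 0.1244 0.0397] rect [688.9 124.5] [19.9 37.9] 18.5
```

View pics/valve.png

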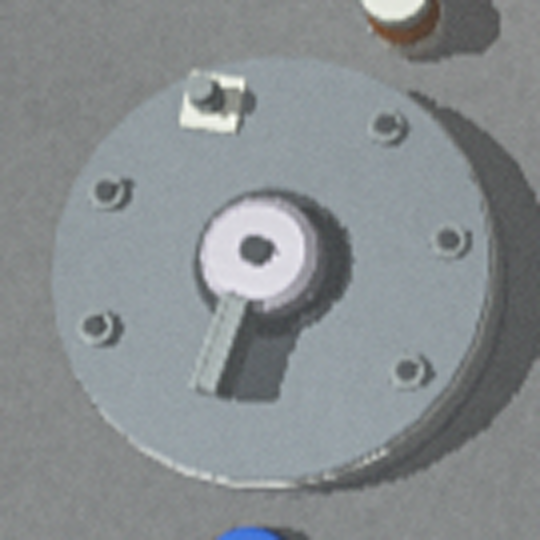

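```bash
cat >> h.py <<'E'
from scipy.spatial.transform import Rotation as Ro
C=np.array([.513,.1794])
def shift(xyz,yaw):
    o=bot.get_obs(); R=Ro.from_euler("xyz",o["tcp_rot"],degrees=True)
    d=R.inv().apply(np.array(xyz)-o["ee_pos"]); r=np.deg2rad((o["tcp_rot"][2]-yaw+180)%360-180)
    return np.round([*d,r],4)
def push(phi,s,rho=.060,z=.2534):   # closed finger block, side -x to the tab, CCW side of it
    a=np.deg2rad(phi); e=np.array([np.cos(a),np.sin(a)]); n=np.array([-e[1],e[0]])
    return shift([*(C+rho*e+s*n),z],phi+90)
E
python3 - <<'E'
from h import *
print(push(164.5,.035,z=.38))
E
```

```text
[-0.3791 -0.265   0.0244 -1.597 ]
```

>>> drive_tool --plan '[{"dx": -0.01,"dy": -0.007,"dz": 0.0,"roll": -0.05,"hand": 0},{"dx": -0.03,"dy": -0.021,"dz": 0.0,"roll": -0.15,"hand": 0},{"dx": -0.06,"dy": -0.042,"dz": 0.0,"roll": -0.26,"hand": 0},{"dx": -0.09,"dy": -0.063,"dz": 0.0,"roll": -0.37,"hand": 0},{"dx": -0.12,"dy": -0.084,"dz": 0.0,"roll": -0.48,"hand": 0},{"dx": -0.15,"dy": -0.105,"dz": 0.0,"roll": -0.6,"hand": 0},{"dx": -0.18,"dy": -0.126,"dz": 0.005,"roll": -0.72,"hand": 0},{"dx": -0.21,"dy": -0.147,"dz": 0.01,"roll": -0.84,"hand": 0},{"dx": -0.24,"dy": -0.168,"dz": 0.015,"roll": -0.96,"hand": 0},{"dx": -0.27,"dy": -0.189,"dz": 0.02,"roll": -1.08,"hand": 0},{"dx": -0.3,"dy": -0.21,"dz": 0.024,"roll": -1.2,"hand": 0},{"dx": -0.33,"dy": -0.231,"dz": 0.024,"roll": -1.32,"hand": 0},{"dx": -0.355,"dy": -0.248,"dz": 0.024,"roll": -1.43,"hand": 0},{"dx": -0.37,"dy": -0.259,"dz": 0.024,"roll": -1.53,"hand": 0},{"dx": -0.379,"dy": -0.265,"dz": 0.024,"roll": -1.597,"hand": 0},{"dx": -0.379,"dy": -0.265,"dz": 0.024,"roll": -1.597,"hand": 0},{"dx": -0.379,"dy": -0.265,"dz": 0.024,"roll": -1.597,"hand": 0}]'

```text
time: 1.52
ee_pos: [0.4459, 0.1614, 0.3803]
tcp_rot: [180.0, -0.0, -105.8]
wrist_force: [-1.2, 0.4, 0.3]
opening: -0.0001
```

Run:
```python
from h import *
o=bot.get_obs(); print(o["ee_pos"],o["tcp_rot"],o["opening"],o["q"].round(1),bot.tips_ahead,o["time"])
print(push(164.5,.035))
c=bot.camera("wrist"); cv2.imwrite("pics/w1.png",c["frame"][:,:,::-1])
s=bot.camera("scene"); W=cloud(s); p=W[(np.hypot(*(W[...,:2]-o["ee_pos"][:2]).transpose(2,0,1))<.03)&(W[...,2]>.12)]
print("lowest finger z",np.nanpercentile(p[:,2],[0,1,5]))
q=p[p[:,2]<np.nanmin(p[:,2])+.03]; print(q.min(0),q.max(0))
cw=cloud(c); m=(np.abs(cw[...,2]-.1)<.005)&(np.hypot(cw[...,0]-C[0],cw[...,1]-C[1])<.1); print(m.sum(), cv2.minAreaRect(cw[m][:,:2].astype(np.float32)*1000) if m.sum()>5 else 0)
```

```text
[0.44588257 0.16137279 0.38030901] [ 1.79950852e+02 -2.00658076e-02 -1.05792198e+02] -7.985739011436536e-05 [ 19.9  -5.8  -3.3  92.5   0.  -54.3] 0.1734 1.5167
[-0.0004  0.      0.1269 -0.0051]
lowest finger z [0.2058573  0.20859334 0.21657008]
[0.4413728  0.15077352 0.2058573 ] [0.4625967  0.17540115 0.23576477]
1083 ((481.1573181152344, 183.05538940429688), (41.185672760009766, 94.02947998046875), 86.01007080078125)
```

View pics/w1.png

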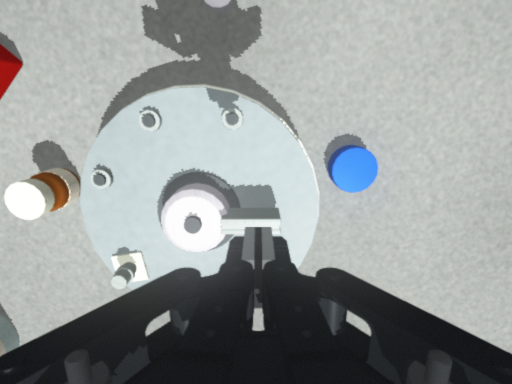

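The wrist view shows the tab at (222–280, 222) and the fingers below it. The camera sits off the tool axis, so that's parallax: by depth the tips are on the −y side of the tab, as planned, with about 15 mm to spare. Tip height is 0.207, as expected. I'll descend and then start the push.

>>> drive_tool --plan '[{"dz": 0.02},{"dz": 0.05},{"dz": 0.08},{"dz": 0.105},{"dz": 0.12},{"dz": 0.127},{"dz": 0.127}]'

```text
invalid input at $.plan[0]: expected keys dx, dy, dz, roll, hand
```

Run:
```python
from h import *
o=bot.get_obs(); print(o["ee_pos"],o["wrist_force"])
print(push(164.5,.0215))
for p in np.arange(164.5,90,-4): print(round(p,1),push(p,.0195))
```

```text
[0.4453819  0.16222489 0.38059045] [-0.93692721  0.16964713  0.62743263]
[-0.0131 -0.0006  0.1272 -0.0034]
164.5 [-0.0151 -0.0006  0.1272 -0.0034]
160.5 [-0.0194  0.0007  0.1272  0.0664]
156.5 [-0.0237  0.0016  0.1272  0.1362]
152.5 [-0.028   0.0022  0.1272  0.206 ]
148.5 [-0.0324  0.0025  0.1272  0.2758]
144.5 [-0.0368  0.0026  0.1272  0.3456]
140.5 [-0.0412  0.0023  0.1272  0.4155]
136.5 [-0.0456  0.0017  0.1272  0.4853]
132.5 [-0.0499  0.0008  0.1272  0.5551]
128.5 [-5.410e-02 -4.000e-04  1.272e-01  6.249e-01]
124.5 [-0.0583 -0.0019  0.1272  0.6947]
120.5 [-0.0623 -0.0037  0.1272  0.7645]
116.5 [-0.0662 -0.0058  0.1272  0.8343]
112.5 [-0.0699 -0.0081  0.1272  0.9041]
108.5 [-0.0735 -0.0106  0.1272  0.974 ]
104.5 [-0.0769 -0.0135  0.1272  1.0438]
100.5 [-0.0801 -0.0165  0.1272  1.1136]
96.5 [-0.083  -0.0198  0.1272  1.1834]
92.5 [-0.0857 -0.0232  0.1272  1.2532]
```

>>> drive_tool --plan '[{"dx": 0,"dy": 0,"dz": 0.02,"roll": 0,"hand": 0},{"dx": 0,"dy": 0,"dz": 0.05,"roll": 0,"hand": 0},{"dx": 0,"dy": 0,"dz": 0.08,"roll": 0,"hand": 0},{"dx": 0,"dy": 0,"dz": 0.105,"roll": 0,"hand": 0},{"dx": 0,"dy": 0,"dz": 0.12,"roll": 0,"hand": 0},{"dx": 0,"dy": 0,"dz": 0.127,"roll": 0,"hand": 0},{"dx": 0,"dy": 0,"dz": 0.127,"roll": 0,"hand": 0}]'

```text
time: 2.2
ee_pos: [0.4449, 0.1623, 0.2524]
tcp_rot: [179.9, -0.1, -105.5]
wrist_force: [0.1, 0.2, -0.4]
opening: -0.0003
```

Run:
```python
from h import *
o=bot.get_obs(); print(o["ee_pos"],o["wrist_force"],o["tcp_rot"])
for p in np.arange(164.5,91,-4): print(round(p,1),push(p,.0195))
```

```text
[0.44492486 0.16231238 0.25238097] [ 0.11946387  0.15026246 -0.39995959] [ 1.79888988e+02 -7.35868997e-02 -1.05525430e+02]
164.5 [-0.0152 -0.001  -0.001  -0.0004]
160.5 [-0.0194  0.0002 -0.001   0.0694]
156.5 [-0.0237  0.0011 -0.001   0.1392]
152.5 [-0.0281  0.0017 -0.0011  0.209 ]
148.5 [-0.0324  0.002  -0.0011  0.2788]
144.5 [-0.0369  0.002  -0.0011  0.3486]
140.5 [-0.0412  0.0017 -0.0011  0.4184]
136.5 [-0.0456  0.0011 -0.0011  0.4882]
132.5 [-4.990e-02  2.000e-04 -1.100e-03  5.581e-01]
128.5 [-0.0541 -0.001  -0.0011  0.6279]
124.5 [-0.0583 -0.0025 -0.0011  0.6977]
120.5 [-0.0623 -0.0043 -0.0011  0.7675]
116.5 [-0.0662 -0.0064 -0.0011  0.8373]
112.5 [-0.0699 -0.0087 -0.0011  0.9071]
108.5 [-0.0735 -0.0113 -0.0011  0.9769]
104.5 [-0.0769 -0.0141 -0.0011  1.0468]
100.5 [-0.08   -0.0172 -0.0012  1.1166]
96.5 [-0.083  -0.0204 -0.0012  1.1864]
92.5 [-8.5700e-02 -2.3900e-02 -1.2000e-03  1.2562e+00]
```

>>> drive_tool --plan '[{"dx": -0.008,"dy": -0.001,"dz": 0,"roll": 0,"hand": 0},{"dx": -0.015,"dy": -0.001,"dz": 0,"roll": 0,"hand": 0},{"dx": -0.0194,"dy": 0.0002,"dz": 0,"roll": 0.07,"hand": 0},{"dx": -0.0237,"dy": 0.0011,"dz": 0,"roll": 0.14,"hand": 0},{"dx": -0.028,"dy": 0.0017,"dz": 0,"roll": 0.21,"hand": 0},{"dx": -0.0324,"dy": 0.002,"dz": 0,"roll": 0.28,"hand": 0},{"dx": -0.037,"dy": 0.002,"dz": 0,"roll": 0.35,"hand": 0},{"dx": -0.0412,"dy": 0.0017,"dz": 0,"roll": 0.42,"hand": 0},{"dx": -0.0456,"dy": 0.0011,"dz": 0,"roll": 0.49,"hand": 0},{"dx": -0.05,"dy": 0.0002,"dz": 0,"roll": 0.56,"hand": 0},{"dx": -0.054,"dy": -0.001,"dz": 0,"roll": 0.63,"hand": 0},{"dx": -0.0583,"dy": -0.0025,"dz": 0,"roll": 0.7,"hand": 0},{"dx": -0.0623,"dy": -0.0043,"dz": 0,"roll": 0.77,"hand": 0},{"dx": -0.0662,"dy": -0.0064,"dz": 0,"roll": 0.84,"hand": 0},{"dx": -0.07,"dy": -0.0087,"dz": 0,"roll": 0.91,"hand": 0},{"dx": -0.0735,"dy": -0.0113,"dz": 0,"roll": 0.98,"hand": 0},{"dx": -0.077,"dy": -0.0141,"dz": 0,"roll": 1.047,"hand": 0},{"dx": -0.08,"dy": -0.0172,"dz": 0,"roll": 1.117,"hand": 0},{"dx": -0.08,"dy": -0.0172,"dz": 0,"roll": 1.117,"hand": 0}]'

```text
time: 3.78
ee_pos: [0.4844, 0.2352, 0.2548]
tcp_rot: [180.0, 0.1, -169.7]
wrist_force: [1.1, 0.1, 0.6]
opening: 0.0
```

```bash
cat >> h.py <<'E'
def tab(n,save=None):
    c=bot.camera(n); W=cloud(c)
    if save: cv2.imwrite(save,c["frame"][:,:,::-1])
    r=np.hypot(W[...,0]-C[0],W[...,1]-C[1]); m=(abs(W[...,2]-.1)<.003)&(r>.034)&(r<.088)
    if m.sum()<15: return print(n,"few",m.sum())
    p=W[m][:,:2].astype(np.float32)*1000; b=cv2.minAreaRect(p); d=p.mean(0)/1000-C
    print(n,m.sum(),np.round(b[0],1),np.round(b[1],1),round(b[2],1),"dir",np.rad2deg(np.arctan2(d[1],d[0])).round(1))
E
python3 - <<'E'
from h import *
o=bot.get_obs(); print(o["ee_pos"],o["wrist_force"],o["tcp_rot"],o["q"].round(0))
tab("scene","pics/s2.png"); tab("top"); tab("wrist")
for p in np.arange(100.5,27,-4): print(round(p,1),push(p,.0195))
E
```

```text
[0.48440681 0.23524649 0.25476335] [1.10467422 0.08831306 0.56150825] [ 1.79974350e+02  8.45319547e-02 -1.69682033e+02] [26.  3. -8. 78.  0. 16.]
scene 226 [497.8 234.6] [33.4 46.3] 9.0 dir 99.1
top few 7
wrist 343 [488.8 240.2] [37.8 25.6] 30.5 dir 123.8
100.5 [0.001  0.0003 0.001  0.0025]
96.5 [-0.0033  0.0015  0.001   0.0723]
92.5 [-0.0076  0.0024  0.001   0.1421]
88.5 [-0.0119  0.003   0.001   0.2119]
84.5 [-0.0163  0.0033  0.001   0.2817]
80.5 [-0.0207  0.0033  0.001   0.3515]
76.5 [-0.0251  0.003   0.001   0.4213]
72.5 [-0.0295  0.0024  0.001   0.4911]
68.5 [-0.0338  0.0014  0.001   0.561 ]
64.5 [-3.800e-02  2.000e-04  1.000e-03  6.308e-01]
60.5 [-0.0421 -0.0013  0.001   0.7006]
56.5 [-0.0462 -0.0031  0.001   0.7704]
52.5 [-0.05   -0.0052  0.001   0.8402]
48.5 [-0.0538 -0.0075  0.001   0.91  ]
44.5 [-0.0573 -0.0101  0.001   0.9798]
40.5 [-6.0700e-02 -1.2900e-02  1.0000e-03  1.0496e+00]
36.5 [-6.3900e-02 -1.6000e-02  1.0000e-03  1.1195e+00]
32.5 [-6.6800e-02 -1.9300e-02  1.0000e-03  1.1893e+00]
28.5 [-6.9500e-02 -2.2800e-02  1.0000e-03  1.2591e+00]
```

View pics/s2.png

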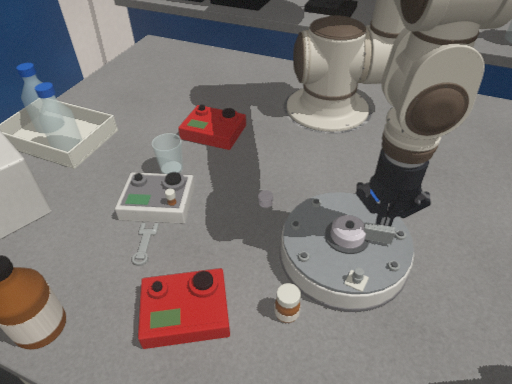

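The tab has followed the finger: it's at about (365–393, 232), roughly a quarter turn round, and everything else is where it was. I'll push on and stop short of the target.

>>> drive_tool --plan '[{"dx": -0.0033,"dy": 0.0015,"dz": 0,"roll": 0.07,"hand": 0},{"dx": -0.0076,"dy": 0.0024,"dz": 0,"roll": 0.14,"hand": 0},{"dx": -0.012,"dy": 0.003,"dz": 0,"roll": 0.21,"hand": 0},{"dx": -0.0163,"dy": 0.0033,"dz": 0,"roll": 0.28,"hand": 0},{"dx": -0.0207,"dy": 0.0033,"dz": 0,"roll": 0.35,"hand": 0},{"dx": -0.025,"dy": 0.003,"dz": 0,"roll": 0.42,"hand": 0},{"dx": -0.0295,"dy": 0.0024,"dz": 0,"roll": 0.49,"hand": 0},{"dx": -0.0338,"dy": 0.0014,"dz": 0,"roll": 0.56,"hand": 0},{"dx": -0.038,"dy": 0.0002,"dz": 0,"roll": 0.63,"hand": 0},{"dx": -0.042,"dy": -0.0013,"dz": 0,"roll": 0.7,"hand": 0},{"dx": -0.046,"dy": -0.003,"dz": 0,"roll": 0.77,"hand": 0},{"dx": -0.05,"dy": -0.005,"dz": 0,"roll": 0.84,"hand": 0},{"dx": -0.0538,"dy": -0.0075,"dz": 0,"roll": 0.91,"hand": 0},{"dx": -0.0573,"dy": -0.01,"dz": 0,"roll": 0.98,"hand": 0},{"dx": -0.0607,"dy": -0.013,"dz": 0,"roll": 1.05,"hand": 0},{"dx": -0.0639,"dy": -0.016,"dz": 0,"roll": 1.12,"hand": 0},{"dx": -0.0639,"dy": -0.016,"dz": 0,"roll": 1.12,"hand": 0}]'

```text
time: 5.35
ee_pos: [0.5498, 0.2301, 0.2541]
tcp_rot: [180.0, -0.0, 126.2]
wrist_force: [-0.5, -0.1, 0.3]
opening: 0.0001
```

Run:
```python
from h import *
o=bot.get_obs(); print(o["ee_pos"],o["wrist_force"],o["tcp_rot"],o["q"].round(0))
tab("scene"); tab("top","pics/t3.png"); tab("wrist","pics/w3.png")
for p in np.arange(36.5,20,-2): print(round(p,1),push(p,.0195))
a=cv2.imread("pics/w3.png"); b=cv2.resize(cv2.imread("pics/t3.png")[110:260,70:270],(512,384),interpolation=cv2.INTER_CUBIC)
cv2.imwrite("pics/m3.png",cv2.resize(np.hstack([a,b]),(800,300)))
```

```text
[0.54978014 0.23009096 0.25411498] [-0.45601311 -0.10690147  0.27342173] [ 1.79954539e+02 -4.78707532e-03  1.26226081e+02] [23. 11.  0. 79.  0. 76.]
scene 224 [554.7 220.1] [48.3 33.3] 40.8 dir 37.9
top 135 [558. 213.] [44.8 15.5] 36.8 dir 36.4
wrist 351 [549.1 223.9] [25.4 37.4] 16.1 dir 60.3
36.5 [ 0.0003  0.0005  0.0005 -0.    ]
34.5 [-0.0018  0.0012  0.0005  0.0349]
32.5 [-0.0039  0.0017  0.0005  0.0698]
30.5 [-0.0061  0.0022  0.0005  0.1047]
28.5 [-0.0082  0.0026  0.0005  0.1396]
26.5 [-0.0104  0.003   0.0005  0.1745]
24.5 [-0.0126  0.0033  0.0005  0.2094]
22.5 [-0.0148  0.0035  0.0005  0.2443]
20.5 [-0.017   0.0036  0.0005  0.2792]
```

View pics/m3.png

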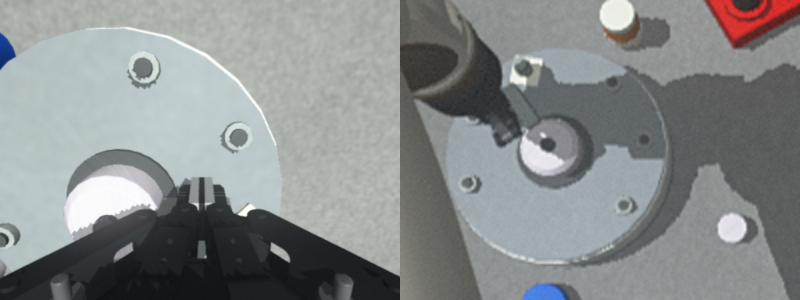

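The top view shows the tab now pointing up and left (about 36.8°), still short of the label port. I'll move on to about 25°, then back off and measure.

>>> drive_tool --plan '[{"dx": -0.0018,"dy": 0.0012,"dz": 0,"roll": 0.035,"hand": 0},{"dx": -0.0039,"dy": 0.0017,"dz": 0,"roll": 0.07,"hand": 0},{"dx": -0.006,"dy": 0.0022,"dz": 0,"roll": 0.105,"hand": 0},{"dx": -0.0082,"dy": 0.0026,"dz": 0,"roll": 0.14,"hand": 0},{"dx": -0.0104,"dy": 0.003,"dz": 0,"roll": 0.175,"hand": 0},{"dx": -0.012,"dy": 0.0032,"dz": 0,"roll": 0.2,"hand": 0},{"dx": -0.012,"dy": 0.0032,"dz": 0,"roll": 0.2,"hand": 0},{"dx": -0.012,"dy": 0.0032,"dz": 0,"roll": 0.2,"hand": 0}]'

```text
time: 6.17
ee_pos: [0.5591, 0.2224, 0.2538]
tcp_rot: [180.0, 0.0, 115.0]
wrist_force: [-1.4, 0.7, 0.9]
opening: -0.0001
```

Run:
```python
from h import *
o=bot.get_obs(); print(o["ee_pos"],o["wrist_force"],o["tcp_rot"])
for i in range(3): tab("top")
c=bot.camera("top"); W=cloud(c); r=np.hypot(W[...,0]-.5117,W[...,1]-.178)
m=(W[...,2]>.08)&(W[...,2]<.093)&(r>.088)&(r<.112)&(W[...,0]>.57); p=W[m]; print(m.sum(),p.mean(0), cv2.minAreaRect(p[:,:2].astype(np.float32)*1000)[0])
m=(abs(W[...,2]-.1)<.003)&(r>.034)&(r<.088); t=W[m].mean(0)[:2]; C2=np.array([.5117,.178])
for q in (t,p.mean(0)[:2]): print(np.rad2deg(np.arctan2(*(q-C2)[::-1])))
print([push(x,.0195) for x in (25,24,23,22.5)])
```

```text
[0.55905448 0.22236296 0.25378355] [-1.39942878  0.7079231   0.92392004] [1.79997159e+02 3.04272224e-03 1.14967808e+02]
top 142 [562.8 205.4] [44.1 19.3] 26.0 dir 25.6
top 147 [562.2 205.3] [44.4 19.7] 25.9 dir 25.7
top 144 [563.1 205. ] [44.9 18.4] 26.0 dir 25.7
50 [0.60224312 0.21644989 0.08887891] (603.1150512695312, 217.05252075195312)
26.290722514158148
23.008911522341005
[array([ 0.    ,  0.0001,  0.0003, -0.0015]), array([-0.001 ,  0.0004,  0.0003,  0.016 ]), array([-0.0021,  0.0007,  0.0003,  0.0334]), array([-0.0026,  0.0009,  0.0003,  0.0422])]
```

>>> drive_tool --plan '[{"dx": -0.0005,"dy": 0.0002,"dz": 0,"roll": 0.01,"hand": 0},{"dx": -0.001,"dy": 0.0004,"dz": 0,"roll": 0.017,"hand": 0},{"dx": -0.0014,"dy": 0.0005,"dz": 0,"roll": 0.023,"hand": 0},{"dx": -0.0014,"dy": 0.0005,"dz": 0,"roll": 0.023,"hand": 0},{"dx": 0.003,"dy": 0.0005,"dz": 0,"roll": 0.023,"hand": 0},{"dx": 0.01,"dy": 0.0005,"dz": 0,"roll": 0.023,"hand": 0},{"dx": 0.022,"dy": 0.0005,"dz": 0,"roll": 0.023,"hand": 0},{"dx": 0.034,"dy": 0.0005,"dz": 0,"roll": 0.023,"hand": 0},{"dx": 0.04,"dy": 0.0005,"dz": 0,"roll": 0.023,"hand": 0},{"dx": 0.04,"dy": 0.0005,"dz": 0,"roll": 0.023,"hand": 0}]'

```text
time: 7.2
ee_pos: [0.542, 0.2605, 0.2537]
tcp_rot: [-180.0, -0.0, 113.7]
wrist_force: [0.5, 0.5, 0.0]
opening: -0.0002
```

```bash
cat > m.py <<'E'
from h import *
for n,c0 in (("top",(.5117,.178)),("scene",(.5147,.1808))):
  for k in range(2):
    c=bot.camera(n); W=cloud(c); c0=np.array(c0); r=np.hypot(*(W[...,:2]-c0).transpose(2,0,1)); z=W[...,2]
    a=np.rad2deg(np.arctan2(W[...,1]-c0[1],W[...,0]-c0[0]))
    f=(z>.08)&(z<.093)&(r>.088)&(r<.112)&(a>8)&(a<38); t=(abs(z-.1)<.003)&(r>.034)&(r<.088)&(abs(a-23)<25)
    hub=(abs(z-.096)<.002)&(r<.03)
    b=cv2.minAreaRect(W[t][:,:2].astype(np.float32)*1000); g=cv2.minAreaRect(W[f][:,:2].astype(np.float32)*1000)
    g0=np.array(g[0])/1000-c0; d=np.array(b[0])/1000-c0
    print(n,t.sum(),"rect",np.round(b[1],1),round(b[2],1),"tabdir",np.rad2deg(np.arctan2(d[1],d[0])).round(2),"port",f.sum(),np.rad2deg(np.arctan2(g0[1],g0[0])).round(2),a[f].mean().round(2),"tab mean",a[t].mean().round(2))
  cv2.imwrite(f"pics/{n}m.png",c["frame"][:,:,::-1])
E
python3 m.py; python3 -c "
from h import *
cv2.imwrite('pics/t5.png',cv2.resize(cv2.imread('pics/topm.png')[120:250,80:220],None,fx=4,fy=4,interpolation=cv2.INTER_CUBIC))
o=bot.get_obs();print(o['ee_pos'],o['tcp_rot'],o['time'])"
```

```text
top 143 rect [46.7 15.1] 25.4 tabdir 24.41 port 52 22.91 22.73 tab mean 24.37
top 141 rect [45.9 15.1] 24.6 tabdir 24.6 port 49 23.09 23.07 tab mean 24.59
scene 188 rect [45.3 15.2] 23.7 tabdir 24.47 port 86 23.3 22.72 tab mean 24.14
scene 187 rect [47.2 15.5] 25.0 tabdir 24.42 port 89 22.64 22.49 tab mean 24.25
[0.54283619 0.25877322 0.25369604] [1.79997523e+02 8.41257599e-03 1.13553511e+02] 7.4
```

View pics/t5.png

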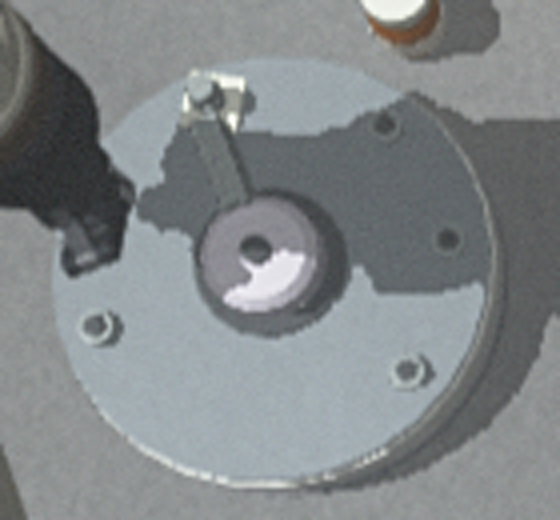

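The tab now points almost at the fitting. It measures 24.4° against 22.9° for the port, so about 1.5° remains (1.6 mm at the finger).

>>> drive_tool --plan '[{"dx": -0.01,"dy": 0,"dz": 0,"roll": 0.01,"hand": 0},{"dx": -0.025,"dy": 0,"dz": 0,"roll": 0.026,"hand": 0},{"dx": -0.035,"dy": 0,"dz": 0,"roll": 0.026,"hand": 0},{"dx": -0.04,"dy": 0,"dz": 0,"roll": 0.026,"hand": 0},{"dx": -0.0415,"dy": 0,"dz": 0,"roll": 0.026,"hand": 0},{"dx": -0.0422,"dy": 0,"dz": 0,"roll": 0.026,"hand": 0},{"dx": -0.043,"dy": 0,"dz": 0,"roll": 0.026,"hand": 0},{"dx": -0.043,"dy": 0,"dz": 0,"roll": 0.026,"hand": 0},{"dx": -0.043,"dy": 0,"dz": 0,"roll": 0.026,"hand": 0},{"dx": -0.038,"dy": 0,"dz": 0,"roll": 0.026,"hand": 0},{"dx": -0.025,"dy": 0,"dz": 0,"roll": 0.026,"hand": 0},{"dx": -0.01,"dy": 0,"dz": 0,"roll": 0.026,"hand": 0},{"dx": 0,"dy": 0,"dz": 0,"roll": 0.026,"hand": 0},{"dx": 0,"dy": 0,"dz": 0,"roll": 0.026,"hand": 0}]'

```text
time: 8.57
ee_pos: [0.5417, 0.2613, 0.2537]
tcp_rot: [-180.0, -0.0, 112.2]
wrist_force: [0.2, 0.1, 0.0]
opening: -0.0002
```

```bash
python3 m.py; python3 -c "
from h import *
o=bot.get_obs();print(o['ee_pos'],o['tcp_rot'],o['q'].round(),o['time'])"
```

```text
top 141 rect [44.3 15.9] 22.6 tabdir 23.07 port 52 23.08 22.87 tab mean 22.93
top 143 rect [45.4 15.4] 23.3 tabdir 22.96 port 52 22.86 22.87 tab mean 22.94
scene 184 rect [46.3 15.1] 22.5 tabdir 22.82 port 89 23.13 22.69 tab mean 22.58
scene 190 rect [45.8 15.5] 23.3 tabdir 22.57 port 88 23.04 22.62 tab mean 22.4
[0.54275426 0.2589035  0.25367551] [-1.79996510e+02  1.05296547e-02  1.12079417e+02] [26. 12.  1. 79. -0. 93.] 8.7667
```

The valve is set: tab and port agree within about 0.3° in both views. Next I'll lift clear and go to the prime button.

```bash
python3 -c "
from h import *
print(shift([.4958,-.2175,.34],112.1))"
```

```text
[-4.238e-01 -2.226e-01 -8.620e-02 -4.000e-04]
```

>>> drive_tool --plan '[{"dx": 0,"dy": 0,"dz": -0.015,"roll": 0,"hand": 0},{"dx": 0,"dy": 0,"dz": -0.045,"roll": 0,"hand": 0},{"dx": 0,"dy": 0,"dz": -0.075,"roll": 0,"hand": 0},{"dx": -0.005,"dy": -0.003,"dz": -0.086,"roll": 0,"hand": 0},{"dx": -0.025,"dy": -0.013,"dz": -0.086,"roll": 0,"hand": 0},{"dx": -0.055,"dy": -0.029,"dz": -0.086,"roll": 0,"hand": 0},{"dx": -0.09,"dy": -0.047,"dz": -0.086,"roll": 0,"hand": 0},{"dx": -0.125,"dy": -0.066,"dz": -0.086,"roll": 0,"hand": 0},{"dx": -0.16,"dy": -0.084,"dz": -0.086,"roll": 0,"hand": 0},{"dx": -0.195,"dy": -0.102,"dz": -0.086,"roll": 0,"hand": 0},{"dx": -0.23,"dy": -0.121,"dz": -0.086,"roll": 0,"hand": 0},{"dx": -0.265,"dy": -0.139,"dz": -0.086,"roll": 0,"hand": 0},{"dx": -0.3,"dy": -0.158,"dz": -0.086,"roll": 0,"hand": 0},{"dx": -0.335,"dy": -0.176,"dz": -0.086,"roll": 0,"hand": 0},{"dx": -0.37,"dy": -0.194,"dz": -0.086,"roll": 0,"hand": 0},{"dx": -0.4,"dy": -0.21,"dz": -0.086,"roll": 0,"hand": 0},{"dx": -0.417,"dy": -0.219,"dz": -0.086,"roll": 0,"hand": 0},{"dx": -0.424,"dy": -0.2226,"dz": -0.086,"roll": 0,"hand": 0},{"dx": -0.424,"dy": -0.2226,"dz": -0.086,"roll": 0,"hand": 0},{"dx": -0.424,"dy": -0.2226,"dz": -0.086,"roll": 0,"hand": 0}]'

```text
time: 10.43
ee_pos: [0.4956, -0.2177, 0.3395]
tcp_rot: [-180.0, -0.0, 112.0]
wrist_force: [0.1, -0.2, -0.1]
opening: -0.0
```

Run:
```python
from h import *
o=bot.get_obs(); print(o["ee_pos"],o["time"])
print(shift([.4958,-.2175,.2354],112.1))
c=bot.camera("wrist"); W=cloud(c); f=c["frame"].max(-1); r=np.hypot(W[...,0]-.4958,W[...,1]+.2175)
for lo,hi in((.058,.066),):
    m=(W[...,2]>lo)&(W[...,2]<hi)&(r<.03); print("wrist prime",m.sum(), cv2.minEnclosingCircle(W[m][:,:2].astype(np.float32)*1000) if m.sum()>5 else "")
s=bot.camera("scene"); V=cloud(s); q=V[(np.hypot(V[...,0]-o["ee_pos"][0],V[...,1]-o["ee_pos"][1])<.03)&(V[...,2]>.1)]
q=q[q[:,2]<q[:,2].min()+.02]; print(q.min(0),q.max(0))
w=c["frame"][:,:,::-1]; cv2.imwrite("pics/m6.png",cv2.resize(np.hstack([w,s["frame"][:,:,::-1]]),(800,300)))
```

```text
[ 0.49557393 -0.21772393  0.33945078] 10.4333
[ 1.000e-04  3.000e-04  1.041e-01 -1.700e-03]
wrist prime 1287 ((495.51434326171875, -218.2435760498047), 17.740510940551758)
[ 0.48687418 -0.22361092  0.16438027] [ 0.51188892 -0.20328013  0.18435839]
```

View pics/m6.png

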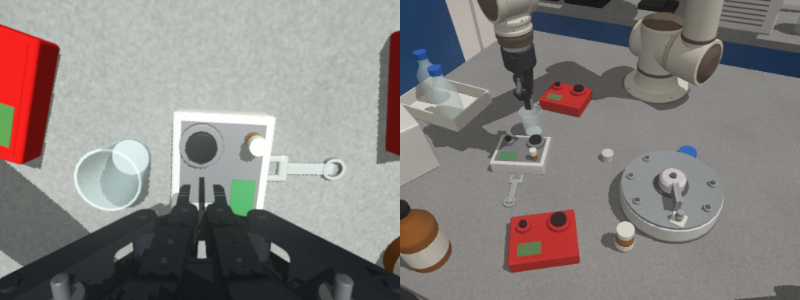

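The wrist view puts prime at (495.5, −218.2) mm, directly below the tool. The vial and beaker are clear, and the scene view shows the tab facing the port. Going down now.

>>> drive_tool --plan '[{"dx": 0,"dy": 0,"dz": 0.02,"roll": 0,"hand": 0},{"dx": 0,"dy": 0,"dz": 0.05,"roll": 0,"hand": 0},{"dx": 0,"dy": 0,"dz": 0.08,"roll": 0,"hand": 0},{"dx": 0,"dy": 0,"dz": 0.096,"roll": 0,"hand": 0},{"dx": 0,"dy": 0,"dz": 0.101,"roll": 0,"hand": 0},{"dx": 0,"dy": 0,"dz": 0.103,"roll": 0,"hand": 0},{"dx": 0,"dy": 0,"dz": 0.105,"roll": 0,"hand": 0},{"dx": 0,"dy": 0,"dz": 0.107,"roll": 0,"hand": 0},{"dx": 0,"dy": 0,"dz": 0.109,"roll": 0,"hand": 0},{"dx": 0,"dy": 0,"dz": 0.11,"roll": 0,"hand": 0},{"dx": 0,"dy": 0,"dz": 0.11,"roll": 0,"hand": 0},{"dx": 0,"dy": 0,"dz": 0.11,"roll": 0,"hand": 0}]'

```text
time: 11.53
ee_pos: [0.4961, -0.2178, 0.2305]
tcp_rot: [179.9, 0.1, 112.1]
wrist_force: [2.4, 2.3, 4.1]
opening: -0.0002
```

>>> drive_tool --plan '[{"dx": 0,"dy": 0,"dz": 0.001,"roll": 0,"hand": 0},{"dx": 0,"dy": 0,"dz": 0.002,"roll": 0,"hand": 0},{"dx": 0,"dy": 0,"dz": 0.002,"roll": 0,"hand": 0},{"dx": 0,"dy": 0,"dz": 0.002,"roll": 0,"hand": 0}]'

```text
time: 11.87
ee_pos: [0.4961, -0.2178, 0.2293]
tcp_rot: [179.9, 0.1, 112.1]
wrist_force: [-0.7, 4.1, 12.7]
opening: 0.0003
```

The force rose sharply to 12.7 N (the button needs 5 N) with the tip at 55.9 mm, so the button is bottomed. Letting go.

>>> drive_tool --plan '[{"dx": 0,"dy": 0,"dz": -0.004,"roll": 0,"hand": 0},{"dx": 0,"dy": 0,"dz": -0.012,"roll": 0,"hand": 0},{"dx": 0,"dy": 0,"dz": -0.03,"roll": 0,"hand": 0},{"dx": 0,"dy": 0,"dz": -0.06,"roll": 0,"hand": 0},{"dx": 0,"dy": 0,"dz": -0.09,"roll": 0,"hand": 0},{"dx": 0,"dy": 0,"dz": -0.11,"roll": 0,"hand": 0},{"dx": 0,"dy": 0,"dz": -0.12,"roll": 0,"hand": 0},{"dx": 0,"dy": 0,"dz": -0.12,"roll": 0,"hand": 0},{"dx": 0,"dy": 0,"dz": -0.12,"roll": 0,"hand": 0}]'

```text
time: 12.62
ee_pos: [0.4957, -0.2179, 0.3468]
tcp_rot: [-180.0, -0.0, 112.0]
wrist_force: [0.2, 0.6, -1.4]
opening: 0.0002
```

```bash
python3 m.py
python3 - <<'E'
from h import *
o=bot.get_obs(); print(o["ee_pos"],o["wrist_force"],o["time"])
W=cloud(bot.camera("wrist")); r=np.hypot(W[...,0]-.4955,W[...,1]+.2182); print("prime z",np.nanmedian(W[...,2][r<.012]))
E
```

```text
top 137 rect [44.8 15.6] 23.1 tabdir 23.36 port 50 23.17 22.96 tab mean 23.06
top 143 rect [46.3 15.4] 22.8 tabdir 23.09 port 49 23.08 22.89 tab mean 23.16
scene 186 rect [46.4 15.1] 23.6 tabdir 22.79 port 89 23.08 22.67 tab mean 22.65
scene 191 rect [46.6 15.1] 22.2 tabdir 22.67 port 90 23.04 22.7 tab mean 22.62
[ 0.49552319 -0.21769273  0.34597077] [0.31740745 0.02127333 0.33637267] 12.8167
prime z 0.22127895873221615
```

View pics/scenem.png

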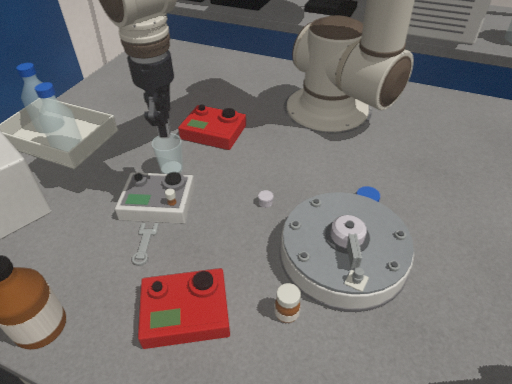

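The scene view shows the tab pointing at the fitting (357,278). The vial, beaker, tin, cap, jar and wrench are all where they started, and the gripper is clear. Handing in.

```bash
python3 -c "
from workcell import bot
print(bot.job_done())"
```

```text
the job is handed in; nothing more can be done
None
```

The valve is set and the prime button was pressed fully down and released, in that order. I handed the job in at about 13 s of robot time.

- **Valve:** I pushed the tab from one side with the closed fingertips, clockwise by about 141°. In the last check the tab was at 22.6–23.4° and the port at 22.5–23.2°, so they agree within about 0.4° in both the top and scene cameras.
- **Prime button:** The tip stopped at 55.9 mm, where 56 mm is fully down. The force rose to 12.7 N against the 5 N needed.
- **Surroundings:** In the last picture the vial, beaker, tin, cap, jar and wrench look unmoved by eye, and the gripper hung clear of everything. I didn't go near the stop button.

**One check failed:** my last depth reading of the prime button's top gave 0.22 m, most likely because the gripper blocked the view. The button springing back up was therefore not measured directly; the gripper had lifted well clear of it and the wrist force was back near zero.

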